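# Scrape the clay chips off the work board into the scrap tray

### The arm

A 6-joint arm with a two-finger parallel gripper is mounted at the origin on the work surface. World frame = base frame: x ahead of the robot, y to its left, z up, the work surface at z = 0. Lengths are in m, angles in degrees, forces in N, time in s.
With the tool pointing down it reaches from about 0.275 to 0.75 m from the base axis. Payload 10.2 kg.
Tool frame: the origin (TCP) lies midway between the tips of the shut fingers; the grasp point (between the pads) lies 19 mm behind it (ctrl.hold_point_z is the distance from the TCP to the grasp point, in m); z points along the fingers, x is the direction in which the jaws open and shut, and the axes are right-handed (so a half turn about z gives the same grasp; the last joint's range is limited). The gripper opens to 85 mm and grips with 20 to 120 N. Pads are 22 mm wide; open, the fingers measure 114 mm over their backs; the gripper's body (76 mm by 85 mm) begins 54 mm behind the grasp point. The pads swing forward as they close: fully open they stand 13 mm farther back than shut.
Start: joints at [-84.248, 17.928, 85.812, -0, 76.261, -12.8], TCP at [0.167, -0.498, 0.231] pointing down, gripper open.
Joint ranges: [-168.41, 168.41], [-55.51, 124.54], [10.69, 146.95], [-70.63, 250.63], [1, 178], [-165.06, 165.06]. Speed limits (degrees/s): [136.94, 136.94, 172.46, 180, 180, 180].

### API

Orientations are given as [roll, pitch, yaw] about the fixed x, y, z axes, in that order (R = Rz(yaw) Ry(pitch) Rx(roll)).
In Python, from rig import ctrl, optics gives the robot as it stands. The module is installed in compiled form; this text tells all that it offers.
- The arm moves only by the tool arm_command, never from a script. Its arguments are lists of equal length, an entry for each row: "offset": the shift along the tool's x, y, z in mm, a list of three; "twist": the turn about the tool's z in rad; "grip": the opening, from 0 (shut) to 1 (fully open). A call has exactly 10 rows; each row shifts and turns the commanded pose from where the row before left it, along the tool's axes as they then stand; what a row does not reach is not made up. A row lasts 1/10 s, in which the tool goes at most 50 mm and 8.59 degrees, less where a joint would pass 70% of its speed; a pose out of reach is approached as far as the arm can. A call with a gripper value outside its range is refused whole. The fingers move at their own pace and stop on an object; "squeeze" is the grip in N (left out, the last holds). Time passes only in rows, so rows that do not move let the fingers close, or fill a call up. It gives the time, the measured TCP pose, the force and the opening at its end, in the units of the state.
- ctrl.get_state(): the state, without advancing time (a new reading comes with each control period).
- optics.get_image(name): name is "side" or "top"; returns the picture (420x560x3 uint8, red, green, blue); there is no depth.
- optics.camera_params(name): a dict with "K" (3x3 intrinsics, pixels), "R" (3x3) and "t" (3): a world point X has camera coordinates R X + t. Camera axes: x right, y down, z forward; pixel columns grow to the right and rows downward; lengths in m; the calibration is good to about 2 mm. A picture is of the moment at which its call begins. camera_params takes no time and is no camera call.
- ctrl.hand_in(): hands the job in, once; it reports no verdict.
The state is a dict: "time_s": time; "qpos": joint angles; "joint_vel": joint speeds; "joint_efforts": joint torques, N m; "tcp_pos": TCP position; "ee_rot": TCP orientation; "contact_force": force on the tool from outside, world axes, zero at the start; "torque": the same for the moment, N m; "width": finger opening in m.
Only numpy, scipy, OpenCV 4.12 (cv2) and the standard library are available. Lean on these libraries where they do the work, as an engineer would, in place of code of your own. Each camera call takes 0.05 s, during which the arm holds its last target. There are 200 camera calls.

### The job

Take the hand scraper and wipe all four clay chips off the brown work board into the open scrap tray that stands against one end of it; move the chips only with the scraper, not with the gripper. Then set the scraper down upright on the bare table and let go of it. Leave the glaze jar beside the board where it stands.

Things in the scene. Friction and masses are not known exactly. Their poses are not given: they have to be found in the camera images.
- scraper: Hand scraper standing on the table left or right of the board: black rubber foot 150 mm long (its x) x 32 mm thick (its y) x 24 mm high, on it a pale wooden grip block 120 mm long x 26 mm thick, top 71 mm above the table. About 0.3 kg. Origin at the middle of the foot's underside; x along its length, z up. Grip it across the 26 mm, fingers above the foot.
- board: Fixed block with a brown top, 220 mm (its x) x 240 mm (its y), flat top 50 mm above the table. Along its x sides run wooden lips 15 mm wide, 12 mm high, with a channel 190 mm wide between them; both y ends are open. Origin at the middle of the underside; y along the channel, z up. The tray stands 3 mm off one y end, a stack of bats off the other.
- tray: Fixed open grey plastic scrap tray 220 mm (its x) x 120 mm (its y), 45 mm high, walls and floor 5 mm. Its axes are parallel to the board's; it stands at either the +y or the -y end of the board, its centre 183 mm from the board's. Origin at the middle of its underside.
- bats: Fixed stack of four plaster bats (flat slabs), 212 x 114 mm and 41 mm high, at the end of the board away from the tray; not a place for chips. Origin at the middle of the underside.
- chip0: One of the four loose chips: a jagged flat shard of hard white fired clay, about 50 x 40 mm and 14 mm thick (no point of it is more than 30 mm from its origin in plan). Origin at the middle of its underside, z up while it lies flat.
- chip1: One of the four loose chips: a jagged flat shard of hard white fired clay, about 50 x 40 mm and 14 mm thick (no point of it is more than 30 mm from its origin in plan). Origin at the middle of its underside, z up while it lies flat.
- chip2: One of the four loose chips: a jagged flat shard of hard white fired clay, about 50 x 40 mm and 14 mm thick (no point of it is more than 30 mm from its origin in plan). Origin at the middle of its underside, z up while it lies flat.
- chip3: One of the four loose chips: a jagged flat shard of hard white fired clay, about 50 x 40 mm and 14 mm thick (no point of it is more than 30 mm from its origin in plan). Origin at the middle of its underside, z up while it lies flat.
- glaze_jar: Round glaze jar with a white lid, 88 mm across and 106 mm high, standing on the side of the board where the scraper is not. Origin at the middle of its underside. To be left where it is.
There are look-alikes about, which are no part of the job. Leave any pink look-alike of the scraper alone.

How it is judged (in metres and radians):
On the way, in this order (a step that is already met when the one before it is completed fails the run):
1. the scraper is brought down onto the board's top (its foot less than 12 mm above it) (x of scraper in the frame of board between -0.12 and 0.12 m and y of scraper in the frame of board between -0.14 and 0.14 m and z of scraper in the frame of board between 0.04 and 0.062 m), for 0.1 s.
2. all four chips lie in the tray, below its rim (x of chip0 in the frame of tray between -0.11 and 0.11 m and y of chip0 in the frame of tray between -0.06 and 0.06 m and z of chip0 in the frame of tray between -0.005 and 0.036 m and x of chip1 in the frame of tray between -0.11 and 0.11 m and y of chip1 in the frame of tray between -0.06 and 0.06 m and z of chip1 in the frame of tray between -0.005 and 0.036 m and x of chip2 in the frame of tray between -0.11 and 0.11 m and y of chip2 in the frame of tray between -0.06 and 0.06 m and z of chip2 in the frame of tray between -0.005 and 0.036 m and x of chip3 in the frame of tray between -0.11 and 0.11 m and y of chip3 in the frame of tray between -0.06 and 0.06 m and z of chip3 in the frame of tray between -0.005 and 0.036 m), for 0.2 s.
At the end, for the whole second after the job is handed in: All four chips rest in the tray (origins within its 220 x 120 mm outline, under 36 mm above its underside); the scraper stands at rest on its foot on the bare table (under 12 mm above it, leaning under 0.12 rad, over 70 mm from the tray's centre) (all of step 2 and linear speed of each of chip0, chip1, chip2, chip3 below 0.03 m/s and height (world z) of scraper below 0.012 m and angle between scraper's own z axis and vertical below 0.12 rad and linear speed of scraper below 0.02 m/s and horizontal distance between scraper and tray above 0.07 m); the robot touches nothing.
It fails at once if the gripper touches a chip with more than 1 N (contact force between any of the fingers, the arm and chip0 above 1 N or contact force between any of the fingers, the arm and chip1 above 1 N or contact force between any of the fingers, the arm and chip2 above 1 N or contact force between any of the fingers, the arm and chip3 above 1 N).
It fails at once if the glaze jar is shifted by more than 25 mm (distance of glaze_jar from where it was at the start of the episode above 0.025 m).
It also fails if it takes over 58 s, if anything falls off the work surface, if the arm or the gripper's body presses on something with over 40 N, if the wrist force passes 120 N, or if a joint passes its speed limit or range.

## Working session

There is one attempt and no reset: what is moved stays moved. The work goes in short steps, Python scripts to look and compute and a tool call to move; the robot and the scene stay as the last step left them, time stands still between calls to the robot, and variables do not carry over. Pictures are saved under pics/ and viewed, about 8 in all and at most 12, crops included, and the job is handed in when it is done.

Besides the shell and the picture viewer there is one more tool, called as name([rows], argument=value, ...), one row to a line, values as JSON. arm_command: Moves the arm, as the interface text tells. Its arguments: {"type":"object","properties":{"offset":{"type":"array"},"twist":{"type":"array"},"grip":{"type":"array"},"squeeze":{"type":"number"}},"required":["offset","twist","grip"]}

```bash
mkdir -p pics; python3 - <<'E'
from rig import ctrl,optics
import cv2
for n in("top","side"):
    cv2.imwrite(f"pics/{n}0.png",optics.get_image(n)[:,:,::-1])
    p=optics.camera_params(n);print(n,p)
print(ctrl.get_state(),ctrl.hold_point_z)
E
```

```text
top {'K': array([[432.71995684,   0.        , 280.08912408],
       [  0.        , 432.71995684, 203.92526242],
       [  0.        ,   0.        ,   1.        ]]), 'R': array([[ 5.48382534e-02, -9.98495192e-01, -3.41768227e-04],
       [-9.77547955e-01, -5.36180628e-02, -2.03777080e-01],
       [ 2.03452110e-01,  1.15088740e-02, -9.79017255e-01]]), 't': array([-0.00218233,  0.48549443,  1.08672521])}
side {'K': array([[463.40673828,   0.        , 278.92850304],
       [  0.        , 463.40673828, 214.13129216],
       [  0.        ,   0.        ,   1.        ]]), 'R': array([[ 0.97806813, -0.20799554,  0.01098129],
       [-0.13890081, -0.69063182, -0.70974239],
       [ 0.15520728,  0.6926511 , -0.70437572]]), 't': array([-0.45539102,  0.14131005,  1.44116693])}
{'time_s': 0.1, 'qpos': array([-8.42472195e+01,  1.79554307e+01,  8.58499246e+01,  2.22092782e-04,
        7.62584814e+01, -1.27996534e+01]), 'joint_vel': array([ 0.04339441, -0.18635403, -0.11594385,  0.14354244, -0.01503274,
       -0.09690409]), 'joint_efforts': array([ 2.60773013e-03, -4.12895072e+01, -2.60140657e+01, -9.29901626e-05,
        3.07571383e-03, -1.09756428e-06]), 'tcp_pos': array([ 0.16700908, -0.49749421,  0.23079774]), 'ee_rot': array([-1.79985647e+02,  6.22025931e-02, -7.14476112e+01]), 'contact_force': array([-0.2910373 , -0.52720352,  0.0717781 ]), 'torque': array([ 0.00262144,  0.02270829, -0.04694811]), 'width': 0.08593450162489735} 0.0187
```

View pics/top0.png

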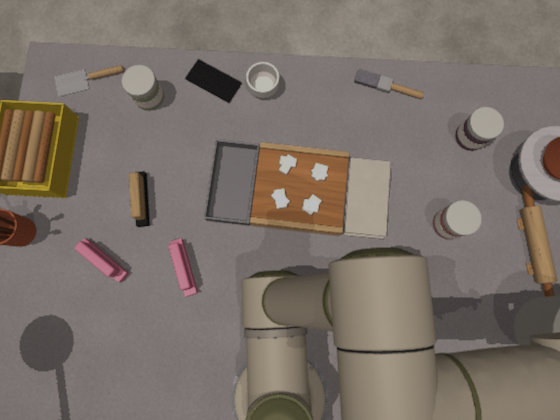

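View pics/side0.png

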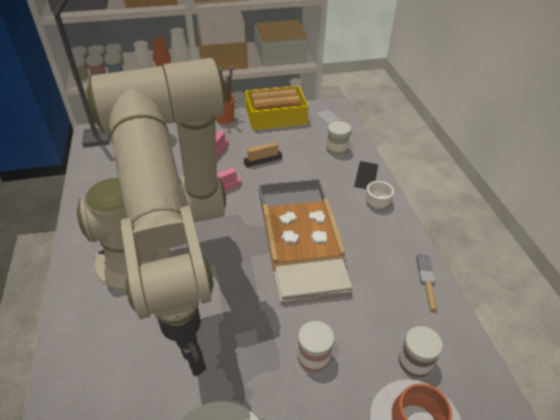

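The top picture shows:
- Board with 4 white chips around (300,187).
- Tray left of the board at (233,182), bats to the right at (368,197).
- Scraper candidates: (140,198), black foot with a wood block; (100,260) and (183,267), both pink. The black slab at (213,81) is flat with no grip. Only (140,198) fits.
- Jar at (460,218).

Enlarging to confirm.

```bash
python3 - <<'E'
import cv2,numpy as np
a=cv2.imread("pics/top0.png")
A=cv2.resize(a[130:250,110:400],None,fx=2.75,fy=2.75,interpolation=cv2.INTER_CUBIC)
b=cv2.imread("pics/side0.png")
B=cv2.resize(b[130:310,220:370],None,fx=1.5,fy=1.5,interpolation=cv2.INTER_CUBIC)
C=cv2.resize(a[160:240,115:165],None,fx=3.375,fy=3.375,interpolation=cv2.INTER_CUBIC)
o=np.zeros((600,798,3),np.uint8);o[:330,:797]=A[:330,:797]
o[330:600,:225]=B;o[330:600,230:398]=C[:270,:168]
cv2.imwrite("pics/c1.png",o)
E
```

```text
(no output)
```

View pics/c1.png

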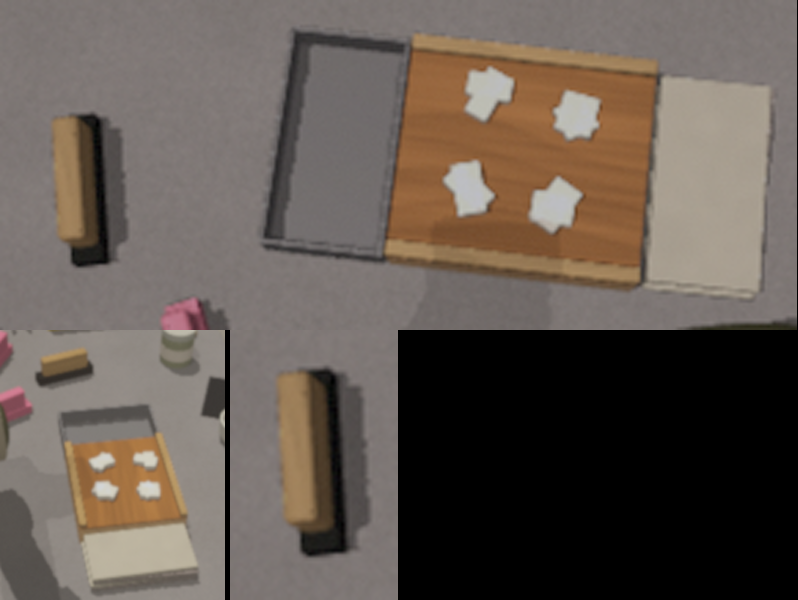

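```bash
cat > h.py <<'E'
import numpy as np,cv2
from scipy.optimize import least_squares
from scipy.spatial.transform import Rotation as Ro
from rig import ctrl,optics
def proj(n,X):
    p=optics.camera_params(n);c=np.atleast_2d(X)@p["R"].T+p["t"]
    return (c@p["K"].T)[:,:2]/c[:,2:]
def ray(n,uv,z):
    p=optics.camera_params(n);d=p["R"].T@np.linalg.solve(p["K"],[*uv,1]);o=-p["R"].T@p["t"]
    return (o+d*(z-o[2])/d[2])[:2]
def world(q,L):
    c,s=np.cos(q[2]),np.sin(q[2]);L=np.array(L,float)
    return np.c_[q[0]+c*L[:,0]-s*L[:,1],q[1]+s*L[:,0]+c*L[:,1],L[:,2]]
def fit(n,L,uv,q0):
    r=least_squares(lambda q:(proj(n,world(q,L))-uv).ravel(),q0,x_scale=[.1,.1,.1])
    return r.x,np.abs(r.fun).max()
def delta(target,yaw=None):
    """remaining mm in tool axes and twist in rad"""
    s=ctrl.get_state();R=Ro.from_euler('xyz',s["ee_rot"],degrees=True).as_matrix()
    print("t",s["time_s"],"tcp",s["tcp_pos"].round(4),"rot",s["ee_rot"].round(2),"F",s["contact_force"].round(1),"w",round(s["width"],4))
    print("world d mm",(1000*(np.array(target)-s["tcp_pos"])).round(1),"tool d mm",(R.T@(np.array(target)-s["tcp_pos"])*1000).round(1))
E
python3 - <<'E'
from h import *
A=lambda p:np.array(p)/2.75+[110,130]
C=lambda p:(np.array(p)-[230,330])/3.375+[115,160]
bl=[(.11,.12,.062),(.11,-.12,.062),(.095,.12,.05),(.095,-.12,.05),(-.095,.12,.062),(-.095,-.12,.062)]
bp=A([(413,35),(657,61),(411,52),(655,75),(387,240),(641,267)])
B,e=fit("top",bl,bp,[.5,-.03,0]);print("board",B,e)
print("board end corners brown",proj("top",world(B,bl)).round(1).tolist())
sl=[(.06,.013,.071),(-.06,.013,.071),(.06,-.013,.071),(-.06,-.013,.071),(.075,-.016,0),(-.075,-.016,0)]
sp=C([(279,374),(286,525),(307,374),(311,524),(331,370),(345,549)])
S,e=fit("top",sl,sp,[.45,.35,0]);print("scraper",S,e); print(proj("side",world(S,sl)).round(0).tolist())
im=cv2.imread("pics/top0.png");m=(im.min(2)>140).astype(np.uint8);m[:,:250]=0;m[:,340:]=0;m[:150]=0;m[225:]=0
n,_,st,ce=cv2.connectedComponentsWithStats(m)
c,s=np.cos(B[2]),np.sin(B[2])
for i in range(1,n):
    if st[i,4]>40:
        x,y,w,h,a=st[i];w_=ray("top",ce[i],.062)-B[:2]
        f=lambda u,v:(lambda d:(np.array([c*d[0]+s*d[1],-s*d[0]+c*d[1]])*1000).round(0))(ray("top",(u,v),.062)-B[:2])
        print("chip",ce[i].round(1),"boardxy",f(*ce[i]),"corners",f(x,y),f(x+w,y+h))
print("jar",ray("top",(460,216),.106),"tray c",world(B,[(0,.183,0)]))
E
```

```text
board [ 0.53160518 -0.02641408 -0.05196055] 0.8917921961684101
board end corners brown [[259.8, 142.3], [349.3, 151.4], [259.4, 149.1], [348.1, 158.2], [250.6, 217.3], [343.3, 227.1]]
scraper [0.48498788 0.40362038 0.17525561] 1.8023445689038908
[[275.0, 141.0], [246.0, 148.0], [278.0, 145.0], [248.0, 152.0], [282.0, 159.0], [245.0, 168.0]]
chip [286.8 162.9] boardxy [61. 42.] corners [80. 65.] [33. 12.]
chip [319.5 171.3] boardxy [ 47. -46.] corners [ 67. -24.] [ 26. -70.]
chip [279.9 197.8] boardxy [-36.  50.] corners [-14.  73.] [-60.  24.]
chip [311.3 204.2] boardxy [-44. -33.] corners [-22.  -9.] [-67. -60.]
jar [ 0.46713995 -0.42340571] tray c [[0.54110969 0.15633894 0.        ]]
```

```bash
python3 - <<'E'
from h import *
from scipy.optimize import minimize
win={"top":(120,165,165,235),"side":(235,135,290,165)}
box=[(x,y,z) for x in(-.06,.06) for y in(-.013,.013) for z in(.024,.071)]
M={}
for n,(a,b,c,d) in win.items():
    im=cv2.cvtColor(cv2.imread(f"pics/{n}0.png"),cv2.COLOR_BGR2HSV)
    m=((im[...,1]>85)&(im[...,2]>50)).astype(np.uint8);k=np.zeros_like(m);k[b:d,a:c]=m[b:d,a:c]
    M[n]=cv2.resize(k[b:d,a:c]*255,None,fx=8,fy=8,interpolation=cv2.INTER_LINEAR)>127;print(n,k.sum())
def cost(q,ns=("top","side")):
    t=0
    for n in ns:
        a,b,*_=win[n];h=cv2.convexHull(((proj(n,world(q,box))-[a,b]+.5)*8).astype(np.int32))
        r=np.zeros(M[n].shape,np.uint8);cv2.fillPoly(r,[h],1);r=r>0
        t+=1-(r&M[n]).sum()/(r|M[n]).sum()
    return t
for ns in(("top",),("top","side")):
  r=min((minimize(cost,[.485,.404,y],args=(ns,),method="Nelder-Mead",options=dict(initial_simplex=[[.485,.404,y],[.495,.404,y],[.485,.412,y],[.485,.404,y+.06]])) for y in(.05,.12,.2)),key=lambda r:r.fun)
  print(ns,r.x,r.fun)
q=r.x
delta([q[0],q[1],.2])
E
```

```text
top 645
side 408
('top',) [0.48604664 0.40309137 0.19777985] 0.11355138178536128
('top', 'side') [0.48665493 0.40325269 0.19904166] 0.21696820213627188
t 0.1 tcp [ 0.167  -0.4975  0.2308] rot [-1.7999e+02  6.0000e-02 -7.1450e+01] F [-0.3 -0.5  0.1] w 0.0859
world d mm [319.6 900.7 -30.8] tool d mm [-752.2 -589.6   31.8]
```

arm_command([
  [-20,-15,0],
  [-38,-30,0],
  [-38,-30,0],
  [-38,-30,0],
  [-38,-30,0],
  [-38,-30,0],
  [-38,-30,0],
  [-38,-30,0],
  [-38,-30,0],
  [-38,-30,0],
], twist=[0,0,0,0,0,0,0,0,0,0], grip=[1,1,1,1,1,1,1,1,1,1], squeeze=80)

```text
time_s: 1.1
tcp_pos: [0.3221, -0.0619, 0.2314]
ee_rot: [-180.0, -0.0, -71.5]
contact_force: [1.0, -1.5, 0.7]
width: 0.0851
```

arm_command([
  [-38,-30,0],
  [-38,-30,0],
  [-38,-30,0],
  [-38,-30,0],
  [-38,-30,0],
  [-38,-30,0],
  [-38,-30,0],
  [-38,-30,0],
  [-38,-30,0],
  [-38,-30,0],
], twist=[0,0,0,0,0,0,0,0,0,0], grip=[1,1,1,1,1,1,1,1,1,1])

```text
time_s: 2.1
tcp_pos: [0.4856, 0.3938, 0.2308]
ee_rot: [180.0, -0.0, -71.4]
contact_force: [1.0, -0.5, 0.2]
width: 0.0855
```

```bash
python3 -c "
from h import *
delta([.486,.403,.15])"
```

```text
t 2.1 tcp [0.4856 0.3938 0.2308] rot [ 1.7996e+02 -1.0000e-02 -7.1430e+01] F [ 1.  -0.5  0.2] w 0.0855
world d mm [  0.4   9.2 -80.8] tool d mm [-8.6 -3.3 80.8]
```

arm_command([
  [-4,-2,20],
  [-4,-1,20],
  [0,0,20],
  [0,0,20],
  [0,0,20],
  [0,0,15],
  [0,0,0],
  [0,0,0],
  [0,0,0],
  [0,0,0],
], twist=[0.035,0.035,0.035,0.03,0,0,0,0,0,0], grip=[1,1,1,1,1,1,1,1,1,1])

```text
time_s: 3.1
tcp_pos: [0.4863, 0.4006, 0.1172]
ee_rot: [-179.9, 0.0, -79.2]
contact_force: [-0.5, -0.8, 0.2]
width: 0.0855
```

```bash
python3 - <<'E'
from h import *
delta([.486,.403,.030])
a=optics.get_image("top")[120:290,60:260,::-1];b=optics.get_image("side")[90:230,180:340,::-1]
o=np.zeros((340,790,3),np.uint8);o[:,:400]=cv2.resize(a,(400,340),interpolation=2);o[:,405:790]=cv2.resize(b,(385,340),interpolation=2)
cv2.imwrite("pics/c2.png",o)
E
```

```text
t 3.1 tcp [0.4863 0.4006 0.1172] rot [-1.7992e+02  3.0000e-02 -7.9180e+01] F [-0.5 -0.8  0.2] w 0.0855
world d mm [ -0.3   2.4 -87.2] tool d mm [-2.4 -0.  87.2]
```

View pics/c2.png

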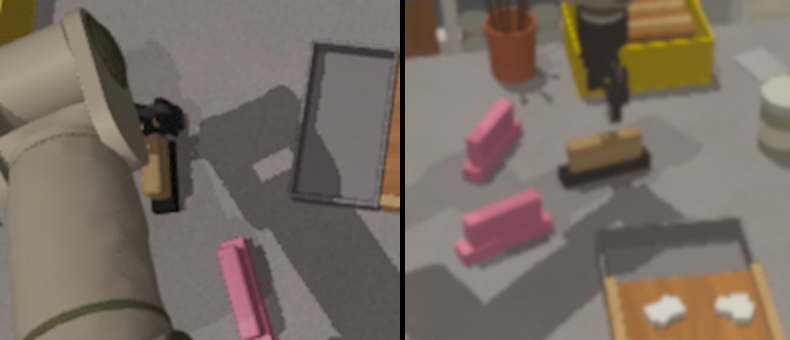

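The gripper stands over the black-and-wood scraper (crop 155,165), and the pink ones are clear. Descending and closing.

arm_command([
  [-2,0,20],
  [0,0,20],
  [0,0,20],
  [0,0,15],
  [0,0,8],
  [0,0,4],
  [0,0,0],
  [0,0,0],
  [0,0,0],
  [0,0,0],
], twist=[0,0,0,0,0,0,0,0,0,0], grip=[1,1,1,1,1,1,1,0,0,0], squeeze=80)

```text
time_s: 4.2
tcp_pos: [0.4858, 0.4025, 0.0298]
ee_rot: [-180.0, 0.0, -79.2]
contact_force: [0.1, 0.1, -0.0]
width: 0.0439
```

arm_command([
  [0,0,0],
  [0,0,0],
  [0,0,0],
  [0,0,-5],
  [0,0,-10],
  [0,0,-20],
  [0,0,-25],
  [0,0,-25],
  [0,0,-15],
  [0,0,0],
], twist=[0,0,0,0,0,0,0,0,0,0], grip=[0,0,0,0,0,0,0,0,0,0])

```text
time_s: 5.2
tcp_pos: [0.4864, 0.4028, 0.1321]
ee_rot: [-179.8, 0.1, -79.2]
contact_force: [-0.2, 0.1, -2.7]
width: 0.0249
```

```bash
python3 - <<'E'
from h import *
B=[.5316,-.0264,-.052]
w=world(B,[(.006,-.112,.15)])[0];print(w)
delta(w)
a=optics.get_image("top")[120:290,60:260,::-1];b=optics.get_image("side")[90:230,180:340,::-1]
o=np.zeros((340,790,3),np.uint8);o[:,:400]=cv2.resize(a,(400,340),interpolation=2);o[:,405:790]=cv2.resize(b,(385,340),interpolation=2)
cv2.imwrite("pics/c3.png",o)
E
```

```text
[ 0.53177051 -0.13856047  0.15      ]
t 5.2 tcp [0.4864 0.4028 0.1321] rot [-1.7976e+02  8.0000e-02 -7.9180e+01] F [-0.2  0.1 -2.7] w 0.0249
world d mm [  45.3 -541.4   17.9] tool d mm [540.2  57.  -18.9]
```

View pics/c3.png

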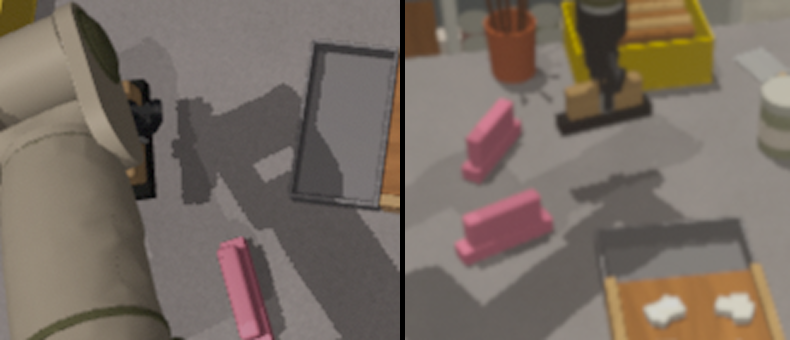

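arm_command([
  [20,2,-5],
  [40,4,-5],
  [45,5,-5],
  [45,5,-3],
  [45,5,0],
  [45,5,0],
  [45,5,0],
  [45,5,0],
  [45,5,0],
  [45,5,0],
], twist=[0,0,0,0,0,0,0,0,0,0], grip=[0,0,0,0,0,0,0,0,0,0])

```text
time_s: 6.3
tcp_pos: [0.5185, -0.0205, 0.1462]
ee_rot: [179.9, 0.1, -79.2]
contact_force: [0.4, -0.4, -1.8]
width: 0.0252
```

arm_command([
  [45,5,0],
  [45,5,0],
  [30,6,0],
  [0,0,0],
  [0,0,0],
  [0,0,0],
  [0,0,0],
  [0,0,0],
  [0,0,0],
  [0,0,0],
], twist=[0,0,0,0.08,0.08,0.08,0,0,0,0], grip=[0,0,0,0,0,0,0,0,0,0])

```text
time_s: 7.3
tcp_pos: [0.526, -0.1396, 0.1471]
ee_rot: [180.0, 0.0, -92.9]
contact_force: [0.4, -0.6, -1.9]
width: 0.0251
```

```bash
python3 - <<'E'
from h import *
B=[.5316,-.0264,-.052]
w=world(B,[(.006,-.112,.0811)])[0];print(w)
delta(w)
a=optics.get_image("top")[120:290,200:400,::-1];b=optics.get_image("side")[170:310,230:390,::-1]
o=np.zeros((340,790,3),np.uint8);o[:,:400]=cv2.resize(a,(400,340),interpolation=2);o[:,405:790]=cv2.resize(b,(385,340),interpolation=2)
cv2.imwrite("pics/c4.png",o)
E
```

```text
[ 0.53177051 -0.13856047  0.0811    ]
t 7.3 tcp [ 0.526  -0.1396  0.1471] rot [ 1.7999e+02  1.0000e-02 -9.2870e+01] F [ 0.4 -0.6 -1.9] w 0.0251
world d mm [  5.8   1.  -66. ] tool d mm [-1.3 -5.7 66. ]
```

View pics/c4.png

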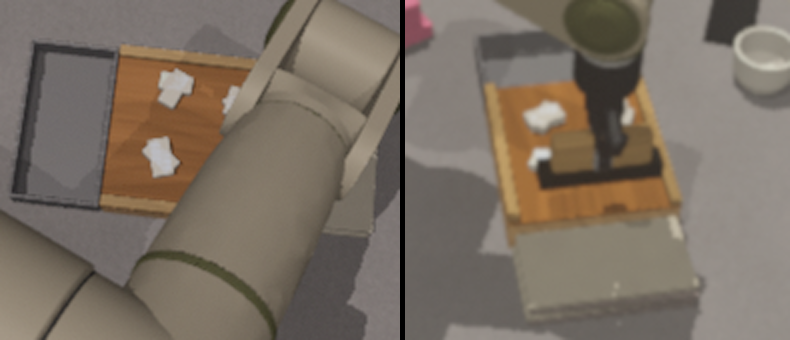

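```bash
python3 - <<'E'
from h import *
l,r=ray("side",(286.1,247),.1173),ray("side",(336.8,243.3),.1173)
print(l,r,np.linalg.norm(l-r),(l+r)/2,np.degrees(np.arctan2(*(r-l)[::-1])))
E
```

```text
[ 0.45471419 -0.14392229] [ 0.60172811 -0.1592335 ] 0.1478090891342012 [ 0.52822115 -0.1515779 ] -5.945807002432747
```

arm_command([
  [-1,-2,15],
  [0,-2,20],
  [0,0,15],
  [0,0,8],
  [0,0,4],
  [0,0,2],
  [0,0,2],
  [0,0,0],
  [0,0,0],
  [0,0,0],
], twist=[0,0,0,0,0,0,0,0,0,0], grip=[0,0,0,0,0,0,0,0,0,0])

```text
time_s: 8.4
tcp_pos: [0.5302, -0.1389, 0.0816]
ee_rot: [-180.0, -0.0, -92.9]
contact_force: [0.1, -0.4, -2.2]
width: 0.0253
```

```bash
python3 - <<'E'
from h import *
B=[.5316,-.0264,-.052]
w=world(B,[(.004,.132,.0811)])[0];print(w)
delta(w)
b=optics.get_image("side")[170:310,230:390,::-1]
cv2.imwrite("pics/c5.png",cv2.resize(b,None,fx=3,fy=3,interpolation=2))
E
```

```text
[0.5424555  0.10521367 0.0811    ]
t 8.4 tcp [ 0.5302 -0.1389  0.0816] rot [-1.7997e+02 -1.0000e-02 -9.2930e+01] F [ 0.1 -0.4 -2.2] w 0.0253
world d mm [ 12.2 244.2  -0.5] tool d mm [-244.5    0.3    0.4]
```

View pics/c5.png

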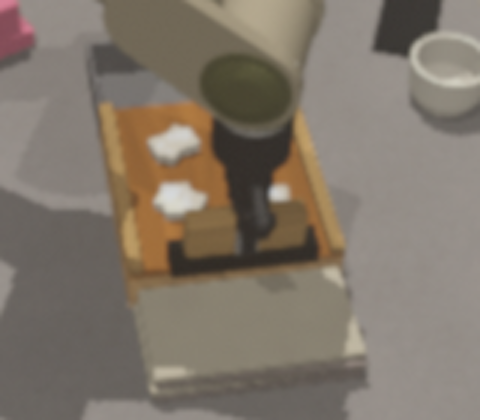

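arm_command([
  [-5,0,0],
  [-10,0,0],
  [-10,0,0],
  [-10,0,0],
  [-10,0,0],
  [-10,0,0],
  [-10,0,0],
  [-10,0,0],
  [-10,0,0],
  [-10,0,0],
], twist=[0,0,0,0,0,0,0,0,0,0], grip=[0,0,0,0,0,0,0,0,0,0])

```text
time_s: 9.45
tcp_pos: [0.535, -0.0432, 0.0813]
ee_rot: [-180.0, -0.0, -92.9]
contact_force: [0.3, -1.1, -1.3]
width: 0.0251
```

```bash
python3 - <<'E'
from h import *
delta([.5425,.1052,.0811])
a=optics.get_image("top")[120:290,200:400,::-1];b=optics.get_image("side")[170:310,230:390,::-1]
o=np.zeros((340,790,3),np.uint8);o[:,:400]=cv2.resize(a,(400,340),interpolation=2);o[:,405:790]=cv2.resize(b,(385,340),interpolation=2)
cv2.imwrite("pics/c6.png",o)
E
```

```text
t 9.45 tcp [ 0.535  -0.0432  0.0813] rot [-1.800e+02 -1.000e-02 -9.293e+01] F [ 0.3 -1.1 -1.3] w 0.0251
world d mm [  7.5 148.4  -0.2] tool d mm [-1.486e+02  1.000e-01  2.000e-01]
```

View pics/c6.png

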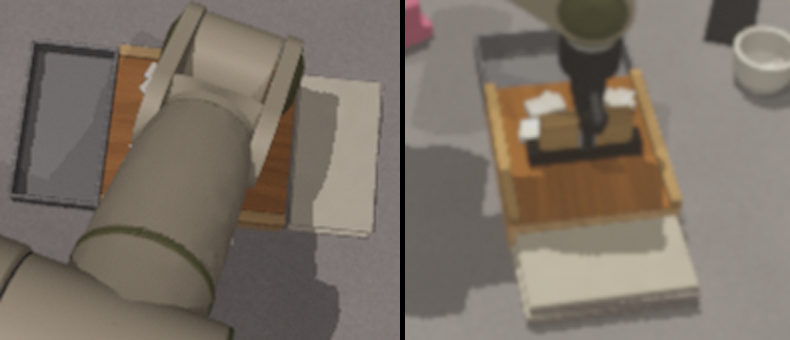

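arm_command([
  [-6,2,0],
  [-8,2,0],
  [-8,2,0],
  [-8,0,0],
  [-8,0,0],
  [-8,0,0],
  [-8,0,0],
  [-8,0,0],
  [-8,0,0],
  [-8,0,0],
], twist=[0,0,0,0,0,0,0,0,0,0], grip=[0,0,0,0,0,0,0,0,0,0])

```text
time_s: 10.55
tcp_pos: [0.533, 0.0349, 0.0813]
ee_rot: [-180.0, 0.0, -92.9]
contact_force: [0.2, -2.5, -2.3]
width: 0.025
```

arm_command([
  [-8,0,0],
  [-8,0,0],
  [-8,0,0],
  [-8,0,0],
  [-8,0,0],
  [-8,0,0],
  [-8,0,0],
  [-8,0,0],
  [-4,0,0],
  [0,0,0],
], twist=[0,0,0,0,0,0,0,0,0,0], grip=[0,0,0,0,0,0,0,0,0,0])

```text
time_s: 11.55
tcp_pos: [0.5364, 0.1026, 0.0813]
ee_rot: [-180.0, 0.0, -92.9]
contact_force: [0.9, 0.1, -1.9]
width: 0.0251
```

```bash
python3 - <<'E'
from h import *
delta([.5425,.1052,.0811])
a=optics.get_image("top")[120:290,200:400,::-1];b=optics.get_image("side")[170:310,230:390,::-1]
o=np.zeros((340,790,3),np.uint8);o[:,:400]=cv2.resize(a,(400,340),interpolation=2);o[:,405:790]=cv2.resize(b,(385,340),interpolation=2)
cv2.imwrite("pics/c7.png",o)
E
```

```text
t 11.55 tcp [0.5364 0.1026 0.0813] rot [-180.      0.    -92.89] F [ 0.9  0.1 -1.9] w 0.0251
world d mm [ 6.1  2.6 -0.2] tool d mm [-2.9 -5.9  0.2]
```

View pics/c7.png

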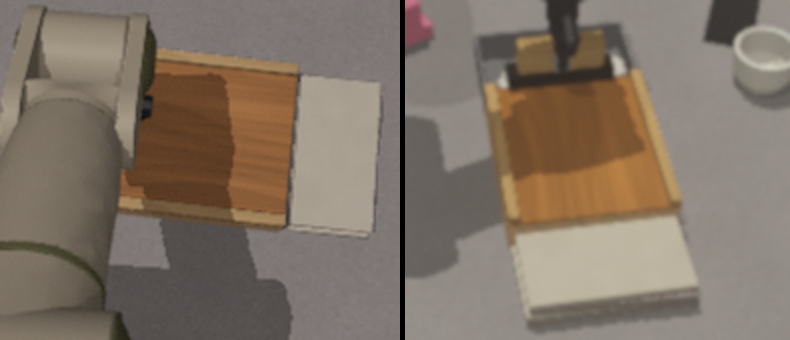

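arm_command([
  [0,0,-10],
  [0,0,-20],
  [0,0,-25],
  [-10,2,-5],
  [-35,8,0],
  [-40,9,0],
  [-45,10,0],
  [-45,10,0],
  [-45,10,0],
  [-45,9,0],
], twist=[0,0,0,0,0,0,0,0,0,0], grip=[0,0,0,0,0,0,0,0,0,0])

```text
time_s: 12.65
tcp_pos: [0.4909, 0.3719, 0.1408]
ee_rot: [180.0, -0.0, -92.9]
contact_force: [0.7, -0.0, -2.6]
width: 0.0253
```

arm_command([
  [-30,7,0],
  [0,0,0],
  [0,0,0],
  [0,0,0],
  [0,0,0],
  [0,0,0],
  [0,0,0],
  [0,0,0],
  [0,0,0],
  [0,0,0],
], twist=[0,-0.08,-0.08,-0.08,0,0,0,0,0,0], grip=[0,0,0,0,0,0,0,0,0,0])

```text
time_s: 13.65
tcp_pos: [0.4866, 0.4, 0.1413]
ee_rot: [-180.0, 0.0, -79.2]
contact_force: [-0.6, 0.3, -1.1]
width: 0.0252
```

```bash
python3 - <<'E'
from h import *
delta([.486,.403,.0298])
a=optics.get_image("top")[120:290,120:320,::-1];b=optics.get_image("side")[130:270,230:390,::-1]
o=np.zeros((340,790,3),np.uint8);o[:,:400]=cv2.resize(a,(400,340),interpolation=2);o[:,405:790]=cv2.resize(b,(385,340),interpolation=2)
cv2.imwrite("pics/c8.png",o)
E
```

```text
t 13.65 tcp [0.4866 0.4    0.1413] rot [-180.      0.    -79.21] F [-0.6  0.3 -1.1] w 0.0252
world d mm [  -0.6    3.  -111.5] tool d mm [-3.100e+00  1.000e-01  1.115e+02]
```

View pics/c8.png

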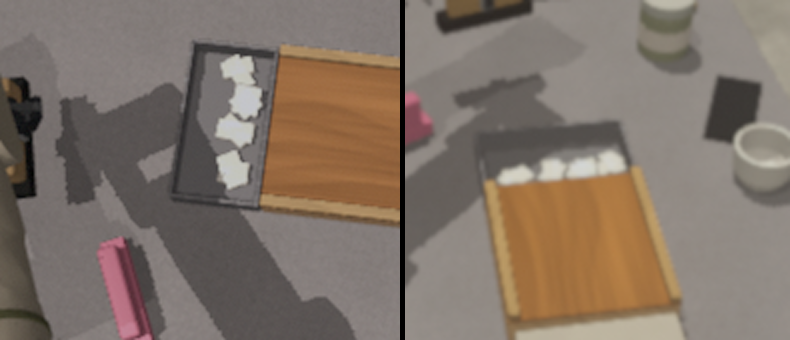

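All four chips lie in the tray (crop 240,70 to 233,170) and the board is bare. Setting the scraper down.

arm_command([
  [0,0,20],
  [0,0,25],
  [0,0,25],
  [0,0,20],
  [0,0,10],
  [0,0,6],
  [0,0,3],
  [0,0,2],
  [0,0,0.5],
  [0,0,0],
], twist=[0,0,0,0,0,0,0,0,0,0], grip=[0,0,0,0,0,0,0,0,0,0])

```text
time_s: 14.75
tcp_pos: [0.4869, 0.4002, 0.0303]
ee_rot: [-180.0, 0.0, -79.2]
contact_force: [0.0, -0.3, -3.4]
width: 0.0251
```

arm_command([
  [0,0,0],
  [0,0,0],
  [0,0,0],
  [0,0,0],
  [0,0,0],
  [0,0,0],
  [0,0,0],
  [0,0,0],
  [0,0,0],
  [0,0,0],
], twist=[0,0,0,0,0,0,0,0,0,0], grip=[0.35,0.4,0.5,0.6,0.8,1,1,1,1,1])

```text
time_s: 15.75
tcp_pos: [0.4866, 0.4, 0.0298]
ee_rot: [-180.0, -0.0, -79.2]
contact_force: [-0.6, 0.8, -0.3]
width: 0.0854
```

arm_command([
  [0,0,-5],
  [0,0,-10],
  [0,0,-20],
  [0,0,-30],
  [0,0,-35],
  [0,0,-40],
  [0,0,-30],
  [0,0,0],
  [0,0,0],
  [0,0,0],
], twist=[0,0,0,0,0,0,0,0,0,0], grip=[1,1,1,1,1,1,1,1,1,1])

```text
time_s: 16.75
tcp_pos: [0.4862, 0.3997, 0.1987]
ee_rot: [179.9, -0.0, -79.2]
contact_force: [0.1, 0.2, 0.0]
width: 0.0856
```

```bash
python3 - <<'E'
from h import *
delta([.486,.403,.2])
a=optics.get_image("top")[:,:,::-1];b=optics.get_image("side")[90:230,200:360,::-1]
o=np.zeros((340,790,3),np.uint8);o[:,:400]=cv2.resize(a[120:290,60:260],(400,340),interpolation=2);o[:,405:790]=cv2.resize(b,(385,340),interpolation=2)
cv2.imwrite("pics/c9.png",o)
d=cv2.absdiff(a,cv2.imread("pics/top0.png"))[195:240,430:485];print("jar diff",d.mean(),d.max())
E
```

```text
t 16.75 tcp [0.4862 0.3997 0.1987] rot [ 1.7989e+02 -4.0000e-02 -7.9190e+01] F [0.1 0.2 0. ] w 0.0856
world d mm [-0.2  3.3  1.3] tool d mm [-3.2 -0.4 -1.3]
jar diff 6.614006734006734 10
```

View pics/c9.png

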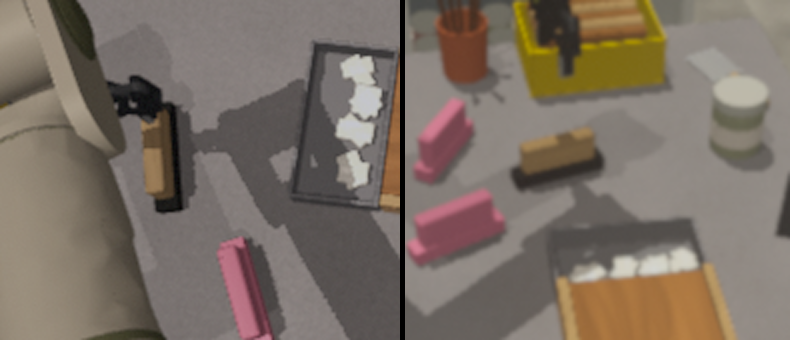

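The scraper stands upright and free (side crop 557,160). The chips are in the tray, and the jar pixels show only a uniform brightness change. Handing in.

```bash
python3 -c "
from rig import ctrl
print(ctrl.hand_in())"
```

```text
the job is handed in; nothing more can be done
None
```

I gripped the black-and-wood scraper by its block and wiped all four chips off the board into the tray in one sweep. I then stood the scraper back on the table where it had been, let go, and handed the job in at about 17 s of the 58 s allowed.

- **Chips and board:** the last pictures show all four chips in the tray and apparently flat on its floor. I judged their height by eye and did not compute it. The board had been clear in the picture before.
- **Scraper:** it stands upright at about (0.486, 0.400), roughly 0.25 m from the tray's centre. The open gripper is about 17 cm above where it let go, with no contact force.
- **Jar:** its image patch changed only slightly and evenly (at most 10 grey levels), so I take it as unmoved.
- **Disagreement:** the first hand-picked fit of the scraper's direction (0.175 rad) differed from the outline fit (0.199 rad). I used about 0.19, and the grasp held without trouble.
- **Correction during the sweep:** one chip stuck out past the foot's near end, so I shifted the scraper 6 mm sideways partway through.

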